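# Wind the slide tray into the dryer

## Robot

A 6-joint arm with a two-finger parallel gripper is mounted at the origin on the work surface. World frame = base frame: x ahead of the robot, y to its left, z up, the work surface at z = 0. Lengths are in m, angles in rad, forces in N, time in s.
With the tool pointing down it reaches from about 0.275 to 0.75 m from the base axis. Payload 10.2 kg.
Tool frame: the origin (TCP) lies midway between the tips of the shut fingers; the grasp point (between the pads) lies 19 mm behind it (env.hold_point_z is the distance from the TCP to the grasp point, in m); x points along the fingers, z is the direction in which the jaws open and shut, and the axes are right-handed (so a half turn about x gives the same grasp; the last joint's range is limited). The gripper opens to 85 mm and grips with 20 to 120 N. Pads are 22 mm wide; open, the fingers measure 114 mm over their backs; the gripper's body (76 mm by 85 mm) begins 54 mm behind the grasp point. The pads swing forward as they close: fully open they stand 13 mm farther back than shut.
Start: joints at [0.896, 0.313, 1.498, -0, 1.331, -0.223], TCP at [0.229, 0.472, 0.231] pointing down, gripper open.
Joint ranges: [-2.94, 2.94], [-0.97, 2.17], [0.19, 2.56], [-1.23, 4.37], [0.02, 3.11], [-2.88, 2.88]. Speed limits (rad/s): [2.39, 2.39, 3.01, 3.14, 3.14, 3.14].

## Interface

Orientations are given as a unit quaternion [x, y, z, w].
In Python, from bench import env, kinematics, monitor, eyes, job gives the robot as it stands. The module is installed in compiled form; this text tells all that it offers. Calls block until the motion is done:
- env.reach(position, orientation): joint-space move of the TCP to a pose.
- env.movel(position, velocity=0.15, frame=None, guard=None): straight line of the TCP; frame=None keeps the orientation; velocity is the mean speed in m/s. With guard (N) it stops when the force on the tool has changed by that much, and returns True; else False.
- env.set_joints(angles): joint-space move.
- env.release() and env.close_gripper(effort=None): open the fingers fully, or close them until they stop; effort is the grip in N (None keeps the last).
- env.hold(seconds).
- kinematics.ik(position, orientation): joint angles nearest the present ones, or None.
- monitor.sense(): the state.
- eyes.grab_frame(name): name is "scene" or "top"; returns a dict with "frame" (480x640x3 uint8, red, green, blue), "mtx" (3x3 intrinsics, pixels), "k1" (the pictures are not rectified: a ray, as slopes to the right and down, at radius r is drawn at 1 + k1 r^2 times it, then the intrinsics apply), "view" (4x4, takes a point from world to camera coordinates). Camera axes: x right, y down, z forward; pixel columns grow to the right and rows downward; lengths in m; the calibration is good to about 2 mm. A picture is of the moment at which its call begins. There is no depth.
A pose or a line that the arm cannot do raises env.MotionError and nothing moves.
- job.hand_in(): hands the job in, once; it reports no verdict.
The state is a dict: "clock": time; "joints": joint angles; "qvel": joint speeds; "joint_efforts": joint torques, N m; "position": TCP position; "ee_rot": TCP orientation; "contact_force": force on the tool from outside, world axes, zero at the start; "ft_torque": the same for the moment, N m; "finger_gap": opening from 0.0 (shut) to 1.0 (fully open).
Only numpy, scipy, OpenCV 4.12 (cv2) and the standard library are available. Lean on these libraries where they do the work, as an engineer would, in place of code of your own. Each camera call takes 0.05 s, during which the arm holds its last target.

## Task

Fit the larger crank, the one with the square grip block over its hub, onto the square shaft end of the slide dryer. Then wind it clockwise (seen from above) by its knob until the slide tray is fully home in the dryer's hood, and leave the crank seated on the shaft.

Things in the scene. Friction and masses are not known exactly. Their poses are not given: they have to be found in the camera images.
- crank_grip (a point): Centre of the steel grip block (24 x 24, 46 mm tall) atop the larger crank's hub; x points along the arm to the knob; pinch along y. 69 mm above the hub's underside: 36 mm square hub, 38 high, socket 20 mm square, 38 deep, open below, sides along x, y; above it an 8 mm arm, 36 wide at the hub. 0.4 kg, balanced here. Counterweight at x -46 mm, no higher than z -9. The shorter crank does not fit.
- crank_knob (a point): Centre of the larger crank's upright black round knob, 22 mm across, 56 tall, 60 mm from crank_grip along its x and 6 mm higher; same axes as crank_grip. It spins freely about its own upright axis, so it can be pinched from above and led round the shaft on a 60 mm circle with the gripper's heading unchanged.
- shaft_top (a point): Tip of the upright 16 mm square shaft, flats facing its x and y (turning with it), 36 mm above a round shoulder; top 10 mm is a blunt cone. Seated, the hub rests on the shoulder, crank_grip 33 mm above this point; fits in 4 headings, 15 deg play either way. Stays where left; turning takes about 0.3 N m (6 N at the knob). The dryer is nowhere over 100 mm high, so it is clear of the fitted knob.
- tray (a joint): How far the aluminium slide tray must still go into the dryer's hood, m: 0 = fully home (end stop, upright front plate close to the hood), 0.072 = farthest out. Driven only by the shaft: each full turn clockwise from above takes it 0.036 m in (0.00573 m per rad), anticlockwise out. It cannot be pushed by hand.
Things that resemble listed ones, but are neither listed nor needed, are in the scene too. Leave any blue or orange look-alike of the part that bears crank_grip alone.

How it is judged:
By the outcome, as a careful person would: the job done as asked, in the order asked, and still so for the second after the job is handed in, with the robot touching nothing.
It also fails if it takes over 64 s, if anything falls off the work surface, if the arm or the gripper's body presses on something with over 40 N, if the wrist force passes 120 N, or if a joint passes its speed limit or range.

## Working session

There is one attempt and no reset: what is moved stays moved. The work goes in short steps, each a Python script; the robot and the scene stay as the last script left them, time stands still between calls to the robot, and variables do not carry over. Pictures are saved under pics/ and viewed, and the job is handed in when it is done.

```bash
mkdir -p pics; ls; python3 - <<'E'
from bench import env,eyes,monitor
import cv2,numpy as np,pickle
for n in ("scene","top"):
    d=eyes.grab_frame(n); cv2.imwrite(f"pics/{n}0.png",d["frame"][:,:,::-1]); pickle.dump(d,open(f"{n}0.pkl","wb"))
    print(n,d["mtx"],d["k1"],np.round(d["view"],4))
s=monitor.sense(); print(s["clock"],s["position"],s["ee_rot"],s["finger_gap"],env.hold_point_z)
E
```

```text
pics
scene [[509.18466259   0.         321.96677879]
 [  0.         509.18466259 233.51140444]
 [  0.           0.           1.        ]] -0.03324576502692038 [[-0.3071  0.9515  0.0193  0.3102]
 [ 0.643   0.2224 -0.7328 -0.2619]
 [-0.7015 -0.2127 -0.6802  1.3101]
 [ 0.      0.      0.      1.    ]]
top [[438.86369584   0.         316.69476738]
 [  0.         438.86369584 239.7302804 ]
 [  0.           0.           1.        ]] -0.023091533337193743 [[ 0.0074 -0.9999 -0.0108 -0.1476]
 [-0.9954 -0.0063 -0.096   0.5776]
 [ 0.0959  0.0114 -0.9953  0.8894]
 [ 0.      0.      0.      1.    ]]
0.1 [0.22906304 0.47215729 0.23081122] [-0.37542766  0.59965621  0.37517866  0.59892193] 1.0045726996322004 0.0187
```

View pics/scene0.png

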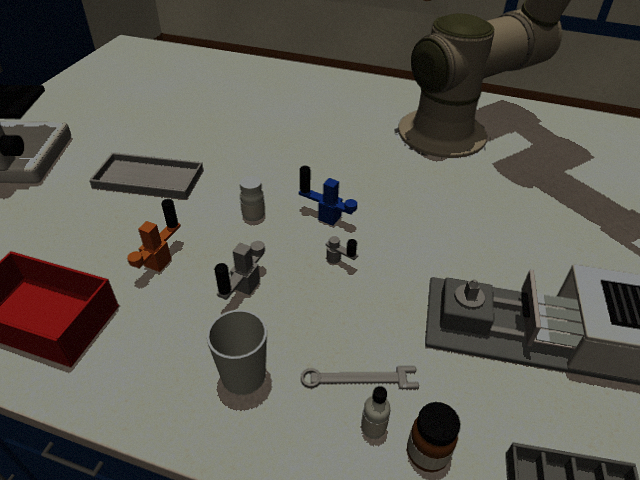

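View pics/top0.png

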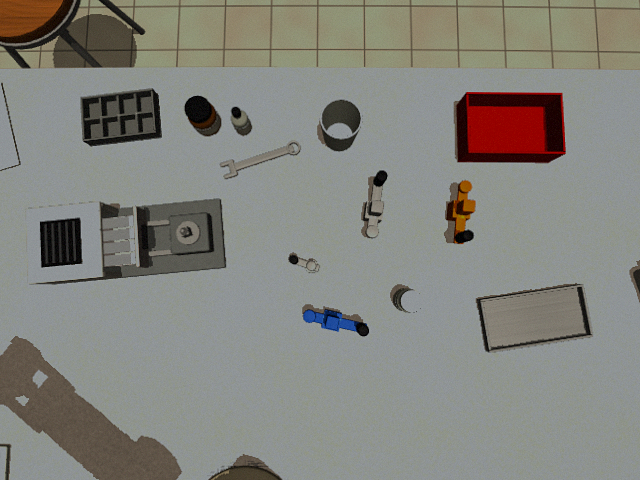

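Candidates for the larger crank are a grey one at top (375,207), a smaller grey one at (305,262), a blue one at (333,320) and an orange one at (463,208). By the description it is the steel/grey one at (375,207), which has a square block and the larger size. I'll check that in close crops and measure it there.

```bash
cat > h.py <<'E'
import numpy as np,cv2,pickle
def ray(d,px):
    K=d["mtx"];V=d["view"]
    p=cv2.undistortPoints(np.array([[px]],float),K,np.array([d["k1"],0,0,0,0.]))[0,0]
    R=V[:3,:3];c=-R.T@V[:3,3]
    return c,R.T@np.array([p[0],p[1],1.])
def onz(d,px,z):
    c,r=ray(d,px); return c+r*(z-c[2])/r[2]
def proj(d,P):
    V=d["view"]; P=np.atleast_2d(np.array(P,float))
    rv=cv2.Rodrigues(V[:3,:3])[0]
    return cv2.projectPoints(P,rv,V[:3,3],d["mtx"],np.array([d["k1"],0,0,0,0.]))[0][:,0]
def two(d1,p1,d2,p2):
    c1,r1=ray(d1,p1);c2,r2=ray(d2,p2)
    s=np.linalg.lstsq(np.c_[r1,-r2],c2-c1,rcond=None)[0]
    a=c1+s[0]*r1;b=c2+s[1]*r2
    return (a+b)/2,np.linalg.norm(a-b)
def crop(d,x,y,w,h,k,name):
    im=d["frame"][y:y+h,x:x+w,::-1]
    cv2.imwrite(f"pics/{name}.png",cv2.resize(np.clip(im.astype(float)*1.3,0,255).astype(np.uint8),None,fx=k,fy=k,interpolation=cv2.INTER_NEAREST))
E
python3 - <<'E'
from h import *
t=pickle.load(open("top0.pkl","rb"));s=pickle.load(open("scene0.pkl","rb"))
def stack(a,b,c,name):
    out=[]
    for d,(x,y,w,h,k) in a: 
        im=np.clip(d["frame"][y:y+h,x:x+w,::-1]*1.4,0,255).astype(np.uint8); out.append(cv2.resize(im,None,fx=k,fy=k,interpolation=cv2.INTER_NEAREST))
    H=max(o.shape[0] for o in out); out=[cv2.copyMakeBorder(o,0,H-o.shape[0],0,5,0,value=(255,0,255)) for o in out]
    cv2.imwrite(f"pics/{name}.png",np.hstack(out))
stack([(t,(350,165,50,75,8)),(s,(205,230,65,75,6))],0,0,"crank_c")
stack([(t,(95,190,140,95,3)),(s,(420,255,120,115,3))],0,0,"dry_c")
E
```

```text
(no output)
```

View pics/crank_c.png

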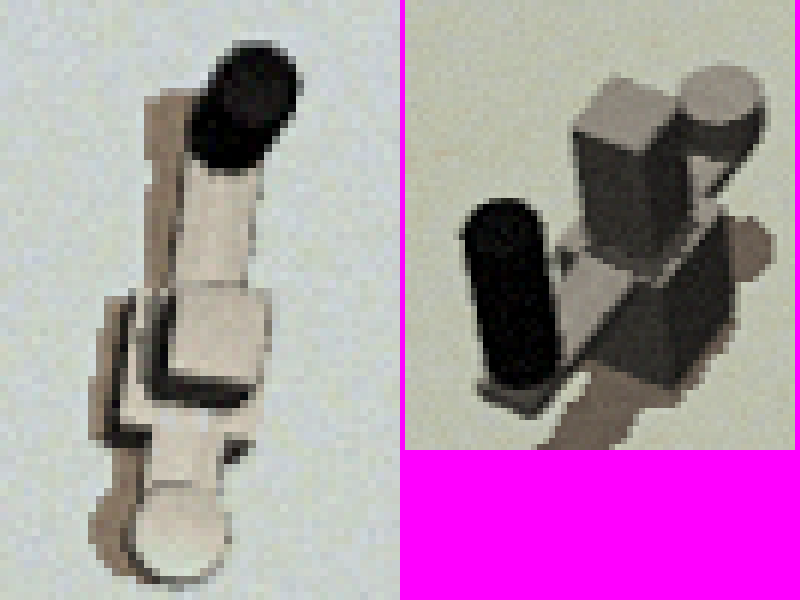

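View pics/dry_c.png

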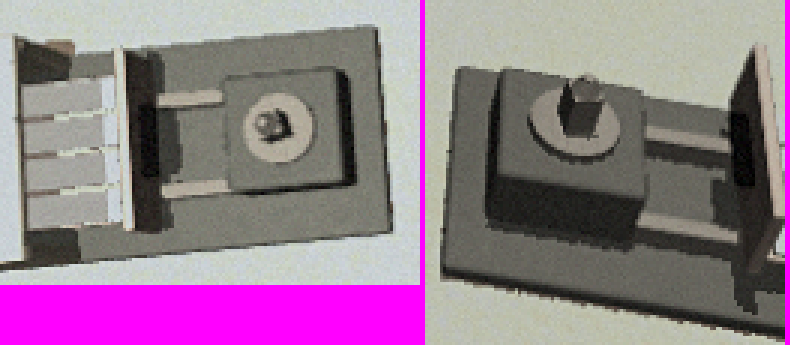

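```bash
python3 - <<'E'
from h import *
t=pickle.load(open("top0.pkl","rb"));s=pickle.load(open("scene0.pkl","rb"))
np.set_printoptions(precision=4,suppress=True)
print("grip",two(t,(377.4,206.9),s,(241.8,248.5)),onz(t,(377.4,206.9),.092),onz(s,(241.8,248.5),.092))
print("knob",two(t,(382.1,175.4),s,(221.3,268.3)),onz(t,(382.1,175.4),.103),onz(s,(221.3,268.3),.103))
print("tip",two(t,(183.7,230.7),s,(473.3,281.7)))
for p in [(175,288),(272,290),(262,385),(168,375)]: print(onz(t,(350+p[0]/8,165+p[1]/8),.092))
out=[]
for d,(x,y,w,h,k) in [(t,(165,210,40,45,9)),(s,(445,265,45,45,9))]:
    im=np.clip(d["frame"][y:y+h,x:x+w,::-1]*1.7,0,255).astype(np.uint8); out.append(cv2.resize(im,None,fx=k,fy=k,interpolation=cv2.INTER_NEAREST))
cv2.imwrite("pics/shaft_c.png",np.hstack(out))
E
```

```text
grip (array([ 0.6383, -0.2634,  0.0882]), np.float64(0.0011401947374260902)) [ 0.6374 -0.2623  0.092 ] [ 0.6418 -0.262   0.092 ]
knob (array([ 0.6988, -0.2712,  0.0978]), np.float64(8.097528418788422e-05)) [ 0.6975 -0.2705  0.103 ] [ 0.703  -0.2685  0.103 ]
tip (array([0.5887, 0.1165, 0.0894]), np.float64(3.684518484946739e-05))
[ 0.649  -0.2516  0.092 ]
[ 0.6487 -0.2753  0.092 ]
[ 0.6252 -0.2727  0.092 ]
[ 0.6275 -0.2498  0.092 ]
```

View pics/shaft_c.png

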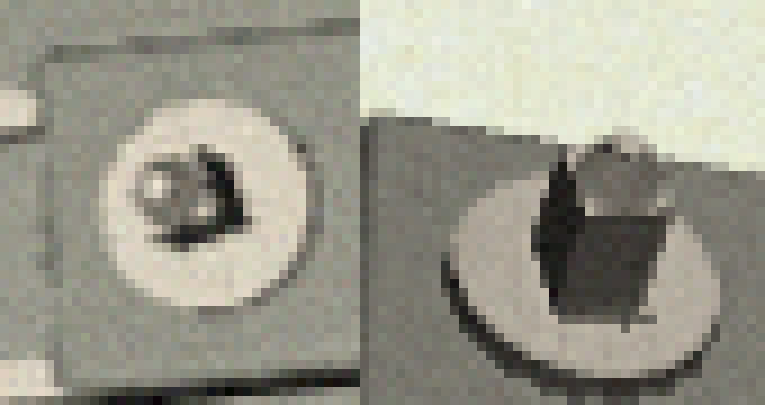

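```bash
python3 - <<'E'
from h import *
np.set_printoptions(precision=4,suppress=True)
t=pickle.load(open("top0.pkl","rb"));s=pickle.load(open("scene0.pkl","rb"))
out=[]
for d,(x,y,w,h,k) in [(t,(174,218,26,26,15)),(s,(460,275,26,34,15))]:
    im=np.clip(d["frame"][y:y+h,x:x+w,::-1]*1.9,0,255).astype(np.uint8); o=cv2.resize(im,None,fx=k,fy=k,interpolation=cv2.INTER_CUBIC)
    for i in range(0,w,5): cv2.putText(o,str(x+i),(i*k,10),0,.35,(0,0,255))
    for i in range(0,h,5): cv2.putText(o,str(y+i),(0,i*k+10),0,.35,(0,0,255))
    out.append(cv2.copyMakeBorder(o,0,520-o.shape[0],0,4,0))
cv2.imwrite("pics/shaft_z.png",np.hstack(out))
# shoulder disc ellipse (by brightness against darker housing)
C={}
for nm,d,(x,y,w,h) in [("top",t,(172,215,32,34)),("scene",s,(450,280,38,32))]:
    g=cv2.cvtColor(d["frame"],cv2.COLOR_RGB2GRAY)[y:y+h,x:x+w]
    th,m=cv2.threshold(g,0,255,cv2.THRESH_OTSU)
    n,l,st,_=cv2.connectedComponentsWithStats(m); 
    print(nm,th,st.tolist())
    cs=cv2.findContours(m,cv2.RETR_EXTERNAL,cv2.CHAIN_APPROX_NONE)[0]; c=max(cs,key=cv2.contourArea)
    e=cv2.fitEllipse(cv2.convexHull(c)); print(e); C[nm]=(e[0][0]+x,e[0][1]+y); print(C[nm])
print(two(t,C["top"],s,C["scene"]))
E
```

```text
top 100.0 [[0, 0, 32, 34, 769], [4, 6, 23, 23, 312], [9, 14, 3, 3, 6], [15, 18, 1, 1, 1]]
((15.080371856689453, 17.315261840820312), (22.47693634033203, 23.482595443725586), 30.50040054321289)
(187.08037185668945, 232.3152618408203)
scene 80.0 [[0, 0, 38, 32, 852], [15, 0, 23, 4, 56], [5, 4, 30, 23, 301], [20, 7, 1, 2, 2], [27, 6, 3, 3, 5]]
((19.734708786010742, 14.937995910644531), (20.99934196472168, 30.178489685058594), 109.93022155761719)
(469.73470878601074, 294.93799591064453)
(array([0.5891, 0.1185, 0.0583]), np.float64(0.0016883564675920092))
```

View pics/shaft_z.png

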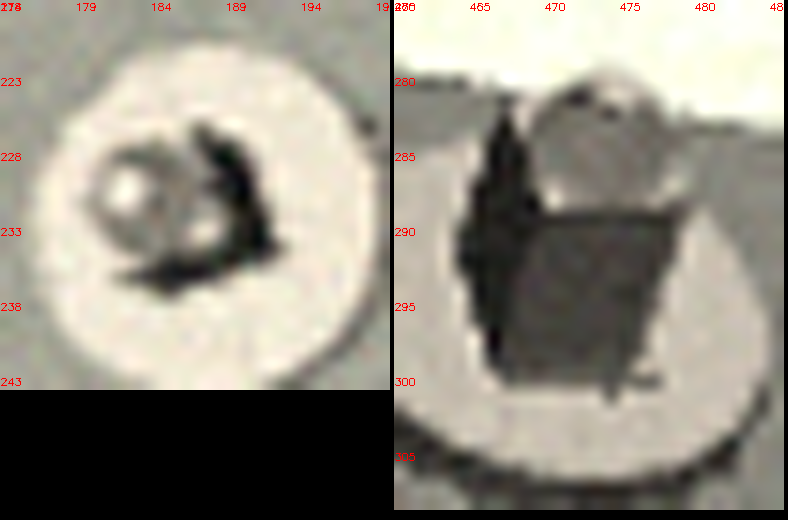

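```bash
python3 - <<'E'
from h import *
np.set_printoptions(precision=4,suppress=True)
t=pickle.load(open("top0.pkl","rb"));s=pickle.load(open("scene0.pkl","rb"))
print("tip",two(t,(182.3,230.7),s,(474.7,280.8)))
for z in (.088,.092,.096):
  print(z,onz(t,(182.3,230.7),z),onz(s,(474.7,280.8),z),"disc",onz(t,(187.3,232.3),z-.036),onz(s,(469.73,294.94),z-.036))
  for d,a,b,zz in [(s,(469.7,289.3),(479.7,288.8),z-.01),(s,(467.1,300.5),(475.4,300.7),z-.036),(t,(188.3,226.7),(192.5,234.3),z-.036),(t,(185,237.5),(192.5,234.3),z-.036)]:
    v=onz(d,b,zz)-onz(d,a,zz); print("  edge",np.degrees(np.arctan2(v[1],v[0]))%90,np.linalg.norm(v))
E
```

```text
tip (array([0.5884, 0.1183, 0.0919]), np.float64(0.0002766403038747737))
0.088 [0.5888 0.1197 0.088 ] [0.5846 0.1186 0.088 ] disc [0.5898 0.1208 0.052 ] [0.5837 0.1184 0.052 ]
  edge 22.342570905614394 0.016565142386130518
  edge 16.844116116136547 0.013680697831781661
  edge 30.552935510426778 0.018108845047061534
  edge 23.68482425373351 0.016596140689779163
0.092 [0.5884 0.1184 0.092 ] [0.5885 0.1181 0.092 ] disc [0.5893 0.1196 0.056 ] [0.5874 0.1179 0.056 ]
  edge 22.342570905614068 0.016457439550545794
  edge 16.844116116136448 0.013595355696962639
  edge 30.552935510426693 0.018027187509662024
  edge 23.68482425373341 0.01652130433353767
0.096 [0.5879 0.1171 0.096 ] [0.5925 0.1176 0.096 ] disc [0.5889 0.1183 0.06  ] [0.5911 0.1174 0.06  ]
  edge 22.34257090561411 0.01634973671496111
  edge 16.844116116136348 0.013510013562143614
  edge 30.552935510426664 0.017945529972262387
  edge 23.684824253733737 0.01644646797729617
```

```bash
cat >> h.py <<'E'
from scipy.spatial.transform import Rotation as Ro
def quat(hdg,flip=False):
    h=np.radians(hdg); z=np.array([-np.sin(h),np.cos(h),0])*(-1 if flip else 1)
    x=np.array([0,0,-1.]); y=np.cross(z,x)
    return Ro.from_matrix(np.c_[x,y,z]).as_quat()
def st(m):
    s=m.sense(); print("t%.2f"%s["clock"],np.round(s["position"],4),"F",np.round(s["contact_force"],1),"T",np.round(s["ft_torque"],2),"gap %.3f"%s["finger_gap"],flush=True); return s
E
python3 - <<'E'
from h import *
from bench import env,kinematics,monitor
np.set_printoptions(precision=3,suppress=True)
for f in (0,1):
  for p,hs in [((.639,-.2625,.17),(-7.2,)),((.639,-.2625,.052),(-7.2,)),((.59,.118,.2),(23.5,-66.5,113.5))]:
    for h in hs: print(f,h,kinematics.ik(p,quat(h,f)))
E
```

```text
0 -7.2 [-0.559  0.736  0.994 -0.     1.412 -2.004]
0 -7.2 [-0.559  0.843  1.115 -0.     1.184 -2.004]
0 23.5 [ 0.003  0.506  1.299 -0.     1.337 -1.978]
0 -66.5 [ 0.003  0.506  1.299 -0.     1.337 -0.407]
0 113.5 [ 0.003  0.506  1.299 -0.     1.337  2.734]
1 -7.2 [-0.559  0.736  0.994 -0.     1.412  1.138]
1 -7.2 [-0.559  0.843  1.115 -0.     1.184  1.138]
1 23.5 [ 0.003  0.506  1.299 -0.     1.337  1.164]
1 -66.5 [ 0.003  0.506  1.299 -0.     1.337  2.734]
1 113.5 [ 0.003  0.506  1.299 -0.     1.337 -0.407]
```

```bash
python3 - <<'E'
from h import *
from bench import env,kinematics,monitor,eyes
q=quat(-7.2,1)
env.reach((.6392,-.2624,.20),q); st(monitor)
d=eyes.grab_frame("scene"); crop(d,150,150,200,150,4,"hover")
r=env.movel((.6392,-.2624,.054),velocity=.12,guard=12); print(r); st(monitor)
E
```

```text
t3.06 [ 0.6395 -0.2615  0.2002] F [-0.3 -0.4  0.1] T [0.02 0.05 0.06] gap 0.999
False
t4.47 [ 0.6396 -0.2626  0.0549] F [-0.5 -0.5  0.3] T [ 0.04  0.02 -0.03] gap 0.997
```

View pics/hover.png

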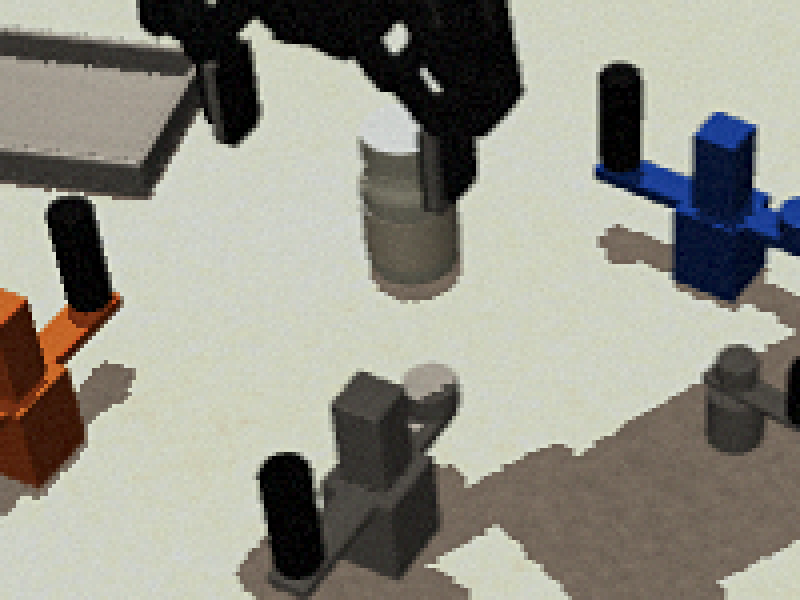

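The open fingers hovered either side of the grey crank's block (crop ~(370,430)), clear of the orange and blue look-alikes. They are now down around it, so I'll close and lift.

```bash
python3 - <<'E'
from h import *
from bench import env,kinematics,monitor,eyes
env.close_gripper(90); s=st(monitor)
p=s["position"]
env.movel((p[0],p[1],.16),velocity=.15); st(monitor)
for n in("scene","top"):
    d=eyes.grab_frame(n); pickle.dump(d,open(n+"1.pkl","wb"))
    if n=="scene": crop(d,150,150,200,150,4,"lift")
    else: crop(d,320,140,120,120,5,"liftt")
E
```

```text
t5.07 [ 0.6393 -0.2625  0.0543] F [-0.4  0.   1.8] T [ 0.01  0.1  -0.02] gap 0.272
t5.92 [ 0.6389 -0.2622  0.1585] F [-0.4  0.7 -2.4] T [ 0.   -0.02  0.05] gap 0.270
```

View pics/lift.png

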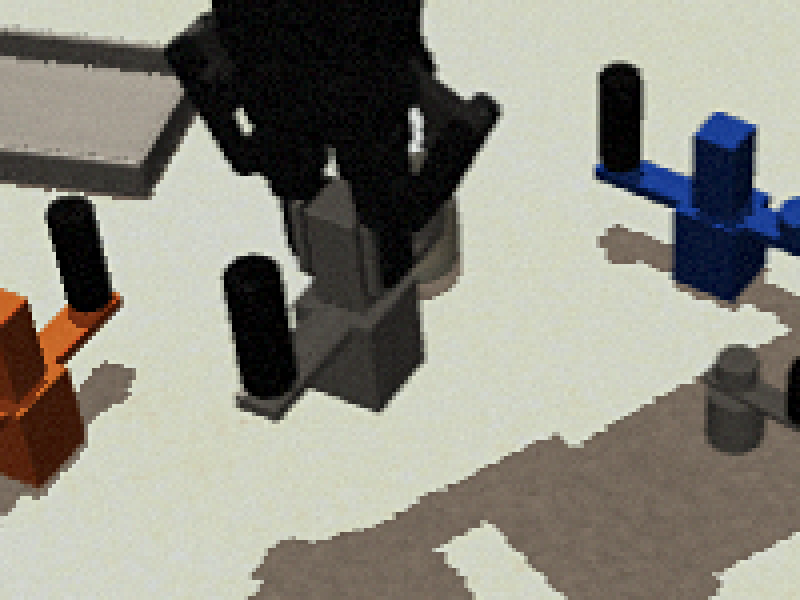

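View pics/liftt.png

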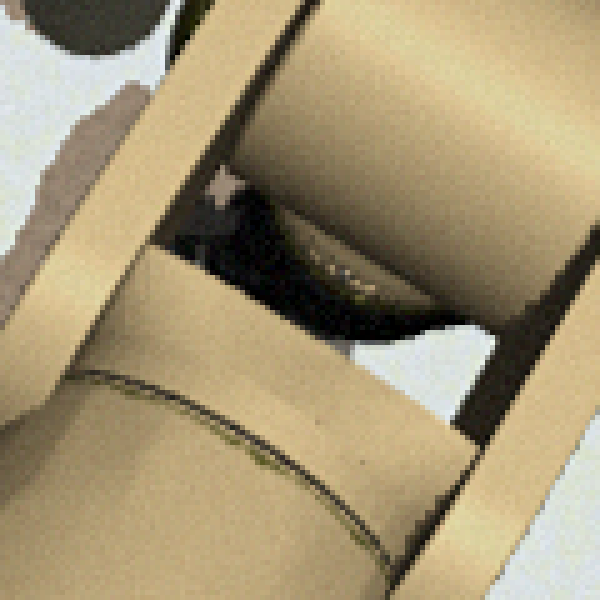

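```bash
python3 - <<'E'
from h import *
from bench import env,kinematics,monitor,eyes
q=quat(23.5,1)
env.reach((.590,.1175,.20),q); st(monitor)
env.movel((.590,.1175,.164),velocity=.1); st(monitor)
for n in("scene","top"):
    d=eyes.grab_frame(n); pickle.dump(d,open(n+"2.pkl","wb"))
    if n=="scene": crop(d,400,200,130,100,6,"over")
    else: crop(d,130,170,120,120,5,"overt")
E
```

```text
t7.46 [0.5904 0.1164 0.1998] F [-0.1  0.2 -4.3] T [-0.05 -0.01  0.01] gap 0.270
t7.97 [0.5903 0.1171 0.1643] F [-0.4  1.3 -3. ] T [-0.03  0.04  0.07] gap 0.272
```

View pics/over.png

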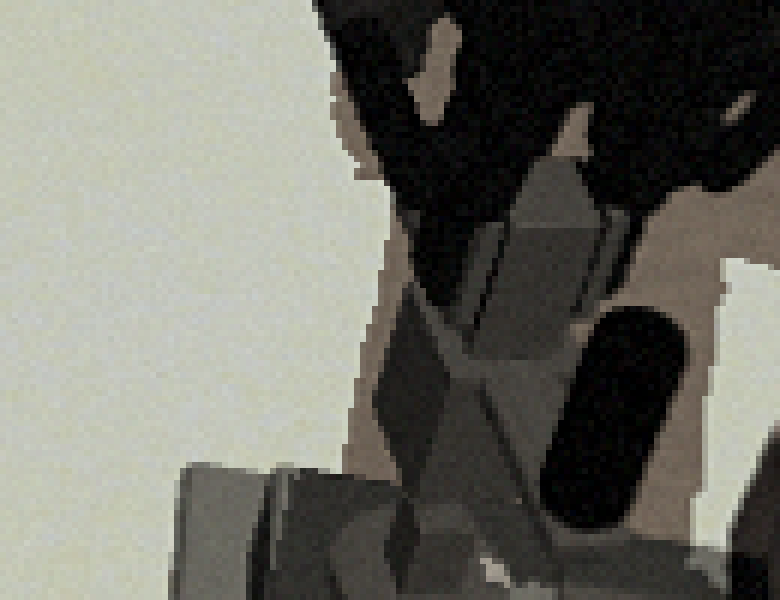

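View pics/overt.png

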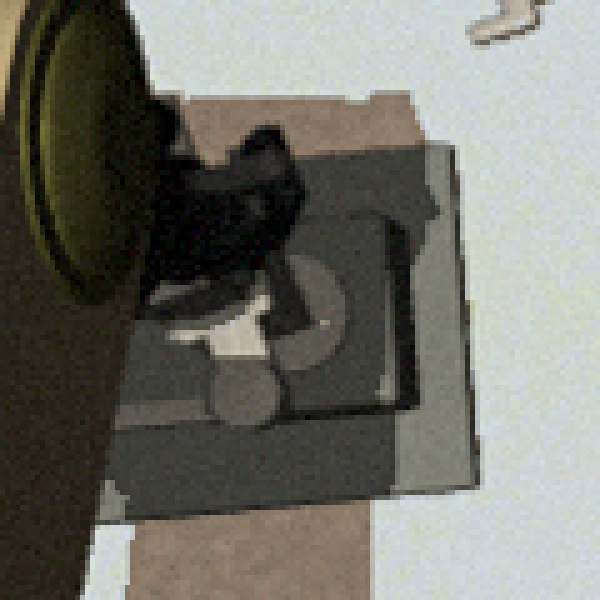

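```bash
python3 - <<'E'
from h import *
np.set_printoptions(precision=4,suppress=True)
s=pickle.load(open("scene2.pkl","rb"))
h=np.radians(23.5);u=np.array([np.cos(h),np.sin(h)]);v=np.array([-u[1],u[0]])
c=np.array([.5903,.1171])
for zb,n in((.110,"bot"),(.148,"top")):
  for a,b in((1,1),(1,-1),(-1,-1),(-1,1)):
    P=np.r_[c+.018*(a*u+b*v),zb]; p=proj(s,P)[0]; print(n,a,b,p,(p-[400,200])*6)
P=np.r_[c+.06*u,.1643+.0147+.034]; p=proj(s,P)[0]; print("knobtop",(p-[400,200])*6)
P=np.r_[c+.06*u,.1643+.0147-.022]; p=proj(s,P)[0]; print("knobbot",(p-[400,200])*6)
for z in(.092,.096): print("tip",proj(s,(.590,.1175,z)))
E
```

```text
bot 1 1 [491.3868 281.6143] [548.321  489.6858]
bot 1 -1 [468.9403 283.0719] [413.6416 498.4316]
bot -1 -1 [462.0222 266.133 ] [372.1333 396.7977]
bot -1 1 [483.7913 264.8015] [502.7478 388.8088]
top 1 1 [497.6275 264.6393] [585.7651 387.8358]
top 1 -1 [474.4526 266.0635] [446.7156 396.3813]
top -1 -1 [467.1143 249.1267] [402.6859 294.7601]
top -1 1 [489.5671 247.8318] [537.4024 286.9907]
knobtop [647.1853 327.5541]
knobbot [583.9385 494.1312]
tip [[474.2226 281.3654]]
tip [[474.7848 279.681 ]]
```

```bash
python3 - <<'E'
from h import *
from bench import env,kinematics,monitor,eyes
s=monitor.sense();x,y=.590,.1175
for z in (.146,.138,.130,.122,.108):
    r=env.movel((x,y,z),velocity=.04,guard=10); st(monitor)
    if r: print("stop");break
E
```

```text
t8.67 [0.5901 0.1175 0.146 ] F [-0.7  0.3 -3.6] T [ 0.05 -0.02 -0.03] gap 0.268
t9.02 [0.5898 0.1175 0.1377] F [-0.6 -0.8 -4. ] T [ 0.02  0.02 -0.03] gap 0.277
t9.37 [0.5899 0.1175 0.1297] F [ 0.2 -0.3 -3.9] T [-0.02  0.02  0.02] gap 0.272
t9.72 [0.5899 0.1175 0.1217] F [ 0.1 -0.7 -3.4] T [-0.05 -0.05  0.01] gap 0.269
t10.02 [0.5905 0.118  0.1141] F [-0.5  1.8  4.9] T [ 0.52  0.2  -0.03] gap 0.271
stop
```

```bash
python3 - <<'E'
from h import *
from bench import env,kinematics,monitor,eyes
r=env.movel((.590,.1175,.110),velocity=.03,guard=15);s=st(monitor)
env.release(); st(monitor)
env.movel((.590,.1175,.215),velocity=.2); st(monitor)
for n in("scene","top"):
    d=eyes.grab_frame(n); pickle.dump(d,open(n+"3.pkl","wb"))
    if n=="scene": crop(d,410,200,130,100,6,"fit")
    else: crop(d,130,170,120,120,5,"fitt")
E
```

```text
t10.22 [0.5906 0.1181 0.114 ] F [-2.1  0.1  6.8] T [0.06 0.54 0.03] gap 0.273
t10.85 [0.5903 0.118  0.1131] F [0.3 0.2 0.1] T [-0.03 -0.    0.06] gap 1.003
t11.51 [0.5895 0.1175 0.2137] F [-0.2  0.6 -0.3] T [0.01 0.05 0.03] gap 1.001
```

View pics/fit.png

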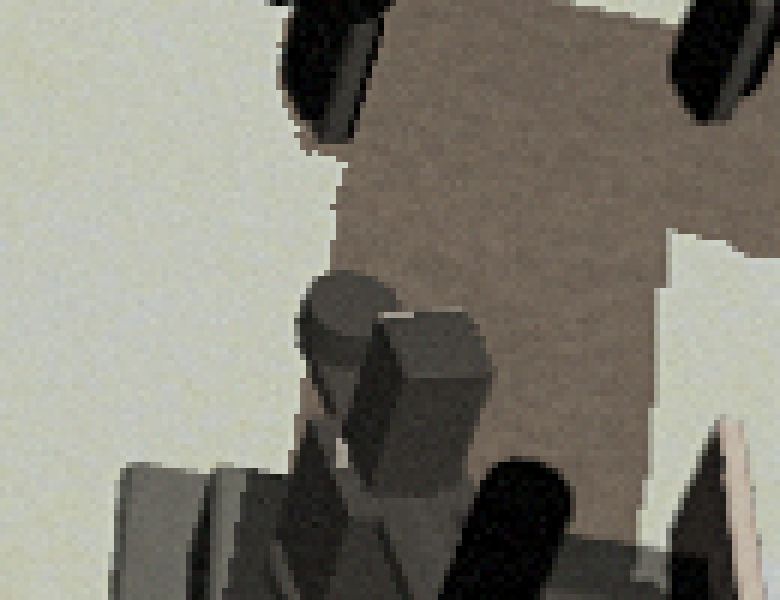

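View pics/fitt.png

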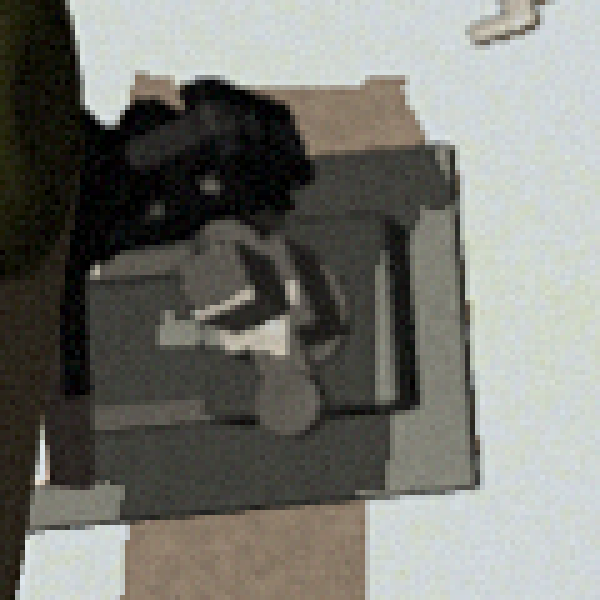

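```bash
python3 - <<'E'
from h import *
from bench import env,kinematics,monitor,eyes
c=np.array([.590,.1178]);h=np.radians(23.5);k=c+.06*np.array([np.cos(h),np.sin(h)])
env.movel((k[0],k[1],.20),velocity=.15); st(monitor)
r=env.movel((k[0],k[1],.121),velocity=.1,guard=10); print(r); st(monitor)
if not r:
    env.close_gripper(50); st(monitor)
d=eyes.grab_frame("scene"); crop(d,410,180,130,120,5,"kn")
E
```

```text
t12.18 [0.6446 0.1416 0.1993] F [-0.  -0.1  0.2] T [ 0.02 -0.06 -0.04] gap 0.998
False
t13.12 [0.6454 0.1417 0.1218] F [-0.5 -0.3  0.7] T [-0.   -0.02 -0.02] gap 0.999
t13.72 [0.6451 0.1417 0.1212] F [ 0.1 -0.3  1. ] T [-0.    0.01 -0.03] gap 0.238
```

View pics/kn.png

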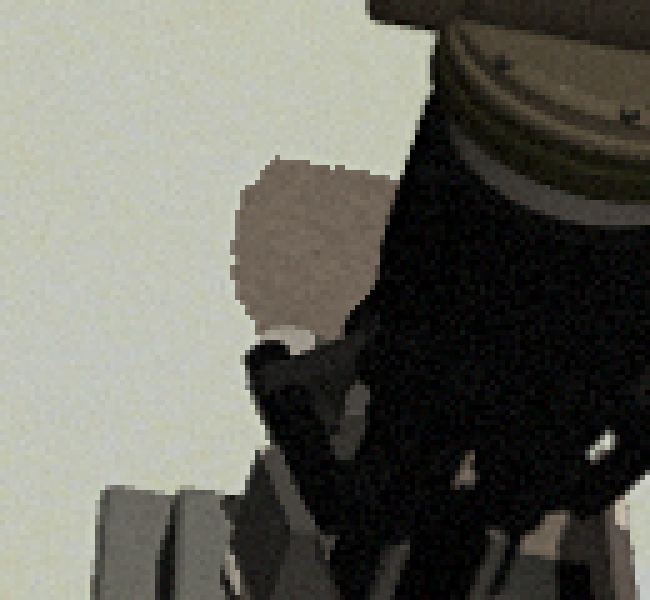

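The gap of 0.238 matches the 22 mm knob (the 24 mm block gave 0.272), so the knob is held. I'll wind clockwise in guarded 15° steps.

```bash
python3 - <<'E'
from h import *
from bench import env,kinematics,monitor,eyes
c=np.array([.590,.1178]);a=23.5
for i in range(12):
    a-=15; h=np.radians(a);u=np.array([np.cos(h),np.sin(h)])
    r=env.movel((*(c+.06*u),.121),velocity=.12,guard=18)
    s=monitor.sense();F=s["contact_force"];tg=np.array([u[1],-u[0]])
    print("%.1f t%.2f tang %.1f rad %.1f z %.1f"%(a,s["clock"],F[:2]@tg,F[:2]@u,F[2]),np.round(s["position"][:2]-c-.06*u,4),r)
    if r: break
for n in("scene","top"):
    d=eyes.grab_frame(n); pickle.dump(d,open(n+"4.pkl","wb"))
    if n=="scene": crop(d,410,180,230,170,3,"w1")
    else: crop(d,20,170,240,140,3,"w1t")
E
```

```text
8.5 t14.06 tang 1.0 rad -4.0 z 0.6 [-0.0004 -0.0007] False
-6.5 t14.34 tang -1.6 rad -5.6 z 1.3 [-0.0009  0.0004] False
-21.5 t14.62 tang -2.1 rad -4.6 z 1.7 [-0.0008  0.0008] False
-36.5 t14.91 tang -2.5 rad -4.1 z 0.5 [-0.0004  0.001 ] False
-51.5 t15.19 tang -2.4 rad -4.1 z -0.6 [-0.0001  0.001 ] False
-66.5 t15.47 tang -2.4 rad -4.5 z -0.2 [0.0002 0.0006] False
-81.5 t15.76 tang -2.3 rad -2.6 z -0.7 [0.0004 0.0002] False
-96.5 t16.04 tang -2.2 rad -0.3 z 0.4 [ 0.0006 -0.0003] False
-111.5 t16.32 tang -3.5 rad 3.5 z 2.2 [ 0.0005 -0.0007] False
-126.5 t16.61 tang -2.6 rad 7.8 z 4.9 [ 0.     -0.0009] False
-141.5 t16.89 tang -2.1 rad 8.7 z 6.4 [-0.0005 -0.0009] False
-156.5 t17.18 tang -3.0 rad 10.3 z 9.8 [-0.001  -0.0007] False
```

View pics/w1.png

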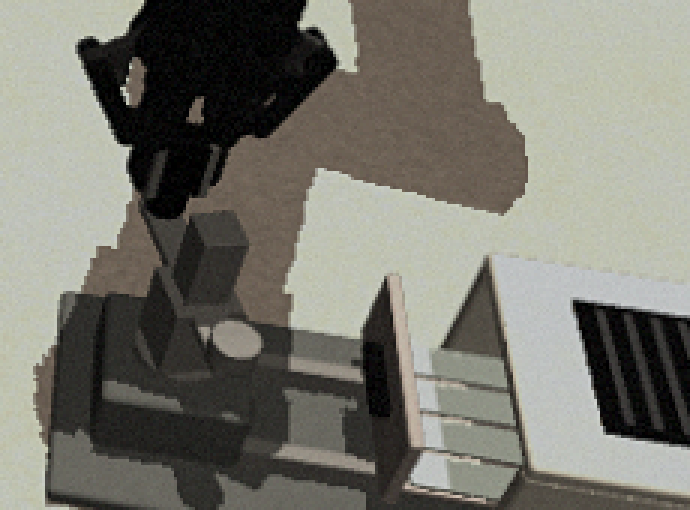

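View pics/w1t.png

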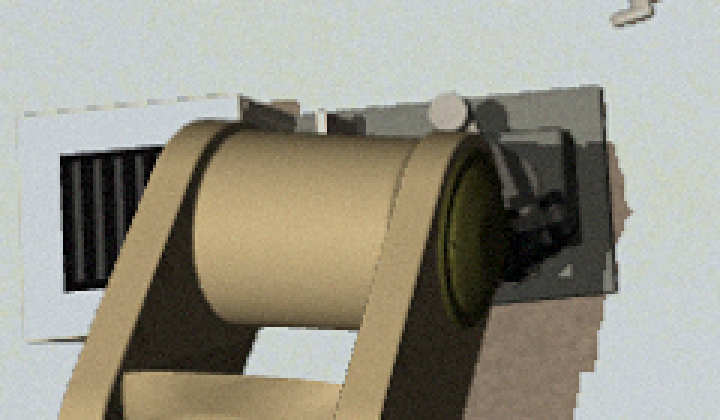

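```bash
cat > wind.py <<'E'
from h import *
from bench import env,kinematics,monitor,eyes
def wind(a,n,c,step=15,g=18,zt=.121,name="w",v=.12):
    for i in range(n):
        a-=step; h=np.radians(a);u=np.array([np.cos(h),np.sin(h)])
        r=env.movel((*(c+.06*u),zt),velocity=v,guard=g)
        s=monitor.sense();F=s["contact_force"];tg=np.array([u[1],-u[0]]);p=s["position"]
        print("%.1f t%.2f tang %.1f rad %.1f z %.1f"%(a,s["clock"],F[:2]@tg,F[:2]@u,F[2]),np.round(p[:2]-c-.06*u,4),"ang %.1f"%np.degrees(np.arctan2(*(p[:2]-c)[::-1])),r)
        if r: break
    for n in("scene","top"):
        d=eyes.grab_frame(n); pickle.dump(d,open(n+name+".pkl","wb"))
        if n=="scene": crop(d,410,180,230,170,3,name)
    return a
E
python3 - <<'E'
from wind import *
wind(-156.5,14,np.array([.5887,.1174]),name="w2")
E
```

```text
-171.5 t17.56 tang -2.5 rad 5.6 z 6.0 [-0.0003 -0.0001] ang -171.5 False
-186.5 t17.84 tang -2.9 rad 4.7 z 7.4 [-0.0004  0.0001] ang 173.4 False
-201.5 t18.12 tang -2.7 rad 5.7 z 7.3 [-0.0005  0.0004] ang 158.3 False
-216.5 t18.41 tang -3.1 rad 5.1 z 8.5 [-0.0004  0.0006] ang 143.3 False
-231.5 t18.69 tang -2.0 rad 3.9 z 6.9 [-0.0003  0.0006] ang 128.3 False
-246.5 t18.98 tang -2.4 rad 2.6 z 6.9 [-0.0001  0.0007] ang 113.4 False
-261.5 t19.26 tang -2.4 rad 1.3 z 6.4 [-0.      0.0006] ang 98.4 False
-276.5 t19.54 tang -2.5 rad 1.7 z 6.5 [0.0001 0.0005] ang 83.5 False
-291.5 t19.82 tang -2.7 rad 1.0 z 5.4 [0.0001 0.0005] ang 68.6 False
-306.5 t20.11 tang -1.9 rad 0.4 z 5.7 [0.0001 0.0004] ang 53.6 False
-321.5 t20.39 tang -1.8 rad -0.4 z 6.1 [0.0001 0.0003] ang 38.7 False
-336.5 t20.68 tang -2.3 rad -0.1 z 4.2 [0.0001 0.0002] ang 23.6 False
-351.5 t20.96 tang -2.2 rad -2.0 z 4.0 [-0.      0.0001] ang 8.6 False
-366.5 t21.24 tang -1.7 rad -2.0 z 4.1 [-0.0001  0.0001] ang -6.4 False
```

View pics/w2.png

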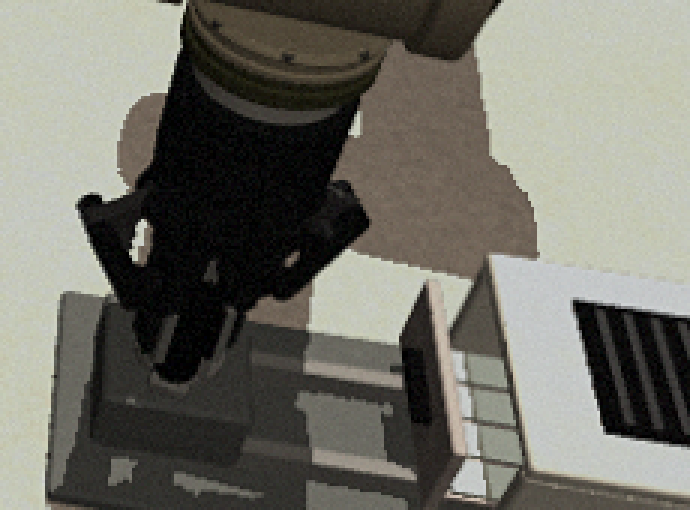

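```bash
python3 - <<'E'
from wind import *
wind(-366.5,26,np.array([.5887,.1174]),name="w3")
E
```

```text
-381.5 t21.62 tang -1.9 rad -2.3 z 4.3 [-0.0002  0.0001] ang -21.4 False
-396.5 t21.91 tang -3.3 rad -2.9 z 3.4 [-0.0002  0.0002] ang -36.4 False
-411.5 t22.19 tang -3.2 rad -4.0 z 2.8 [-0.0001  0.0003] ang -51.3 False
-426.5 t22.48 tang -3.2 rad -4.8 z 1.8 [0.0001 0.0003] ang -66.2 False
-441.5 t22.76 tang -3.5 rad -4.7 z 1.4 [0.0003 0.0003] ang -81.1 False
-456.5 t23.04 tang -1.9 rad -3.9 z 1.4 [0.0005 0.    ] ang -96.0 False
-471.5 t23.32 tang -2.1 rad -2.5 z 1.5 [ 0.0005 -0.0002] ang -111.0 False
-486.5 t23.61 tang -1.4 rad -1.2 z 2.4 [ 0.0003 -0.0003] ang -126.1 False
-501.5 t23.89 tang -2.8 rad 1.5 z 4.0 [ 0.0001 -0.0004] ang -141.2 False
-516.5 t24.18 tang -2.0 rad 2.6 z 5.5 [-0.0002 -0.0003] ang -156.3 False
-531.5 t24.46 tang -2.4 rad 4.6 z 7.2 [-0.0004 -0.0002] ang -171.4 False
-546.5 t24.74 tang -2.2 rad 5.0 z 7.0 [-0.0005  0.    ] ang 173.5 False
-561.5 t25.02 tang -2.6 rad 4.3 z 9.4 [-0.0006  0.0002] ang 158.5 False
-576.5 t25.31 tang -3.0 rad 4.4 z 8.7 [-0.0006  0.0004] ang 143.5 False
-591.5 t25.59 tang -2.2 rad 5.0 z 7.9 [-0.0005  0.0005] ang 128.6 False
-606.5 t25.88 tang -2.7 rad 4.1 z 8.8 [-0.0004  0.0006] ang 113.6 False
-621.5 t26.16 tang -3.4 rad 3.5 z 7.1 [-0.0002  0.0006] ang 98.6 False
-636.5 t26.44 tang -2.6 rad 2.5 z 7.1 [-0.0001  0.0006] ang 83.7 False
-651.5 t26.73 tang -7.3 rad 1.6 z 8.5 [-0.0011  0.0011] ang 69.8 False
-666.5 t26.93 tang -0.3 rad -0.0 z 4.5 [-0.0045  0.0044] ang 59.3 True
```

View pics/w3.png

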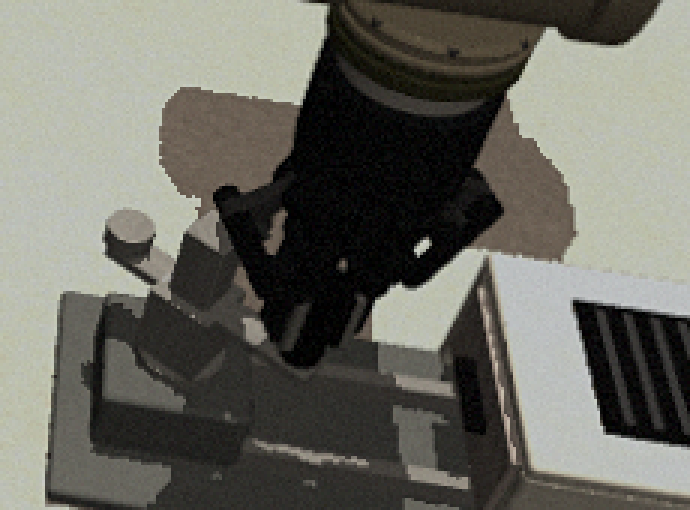

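The plate now sits at the hood mouth (crop ~(480,400)) and the guard tripped. One slow push will confirm this is the end stop.

```bash
python3 - <<'E'
from wind import *
st(monitor)
c=np.array([.5887,.1174])
for a in (57,54,51,48):
    h=np.radians(a);u=np.array([np.cos(h),np.sin(h)])
    r=env.movel((*(c+.06*u),.121),velocity=.03,guard=18)
    s=monitor.sense();F=s["contact_force"];tg=np.array([u[1],-u[0]]);p=s["position"]
    print("%.1f t%.2f tang %.1f rad %.1f z %.1f"%(a,s["clock"],F[:2]@tg,F[:2]@u,F[2]),"ang %.1f R %.4f"%(np.degrees(np.arctan2(*(p[:2]-c)[::-1])),np.linalg.norm(p[:2]-c)),"gap %.3f"%s["finger_gap"],r)
    if r or F[:2]@tg<-14: break
d=eyes.grab_frame("scene"); crop(d,410,180,230,170,3,"w4")
E
```

```text
t27.03 [0.6198 0.1701 0.121 ] F [ 1.1 -0.9  3.6] T [-0.22 -0.39  0.02] gap 0.242
57.0 t27.29 tang -5.2 rad 4.3 z 5.3 ang 57.9 R 0.0610 gap 0.245 False
54.0 t27.55 tang -13.0 rad 3.0 z 8.7 ang 56.7 R 0.0612 gap 0.246 False
51.0 t27.81 tang -20.5 rad 2.2 z 11.8 ang 55.5 R 0.0613 gap 0.243 False
```

View pics/w4.png

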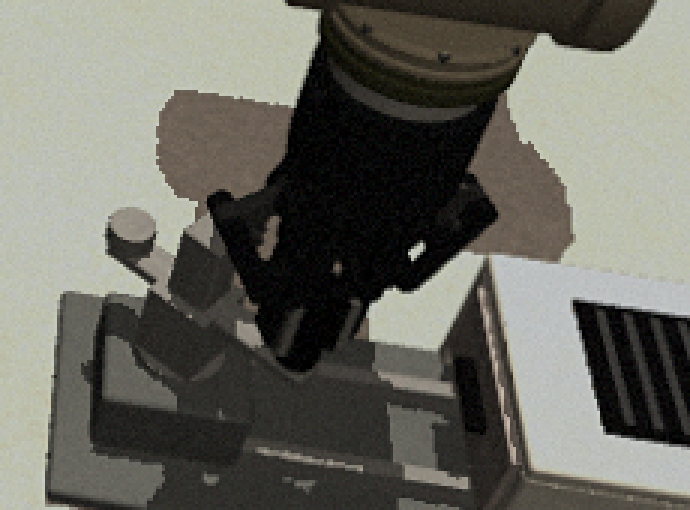

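```bash
python3 - <<'E'
from wind import *
c=np.array([.5887,.1174]);h=np.radians(58);u=np.array([np.cos(h),np.sin(h)])
p=c+.061*u
env.movel((*p,.121),velocity=.03); st(monitor)
env.release(); st(monitor)
env.movel((*p,.22),velocity=.15); st(monitor)
env.reach((.45,-.12,.3),quat(0,1)); st(monitor)
for n in("scene","top"):
    d=eyes.grab_frame(n); pickle.dump(d,open(n+"f.pkl","wb"))
    if n=="scene": crop(d,410,180,230,170,3,"f")
    else: crop(d,20,170,240,140,3,"ft")
E
```

```text
t28.26 [0.6209 0.1694 0.121 ] F [-1.1  3.6  4.4] T [ 0.56  0.19 -0.01] gap 0.244
t28.90 [0.621  0.1691 0.121 ] F [-0.3  0.   0.1] T [-0.02 -0.   -0.  ] gap 0.994
t29.71 [0.6206 0.1691 0.2189] F [-0.1  0.5 -0.8] T [-0.03 -0.02 -0.03] gap 0.998
t31.01 [ 0.4504 -0.1195  0.2997] F [0.4 0.2 0. ] T [ 0.02 -0.02 -0.02] gap 1.001
```

View pics/f.png

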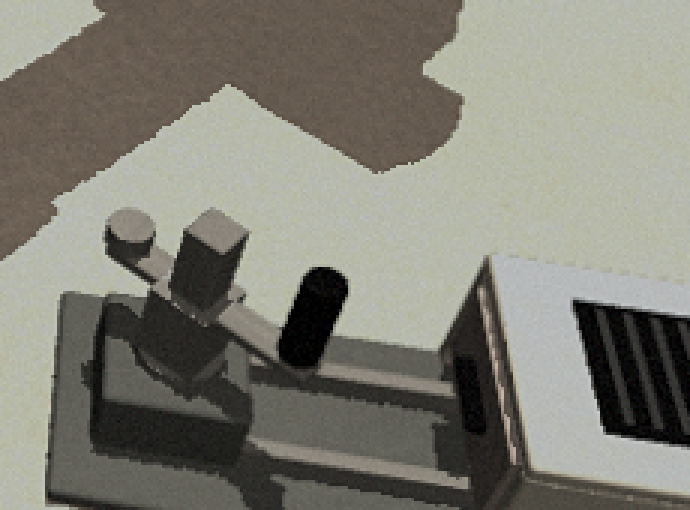

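View pics/ft.png

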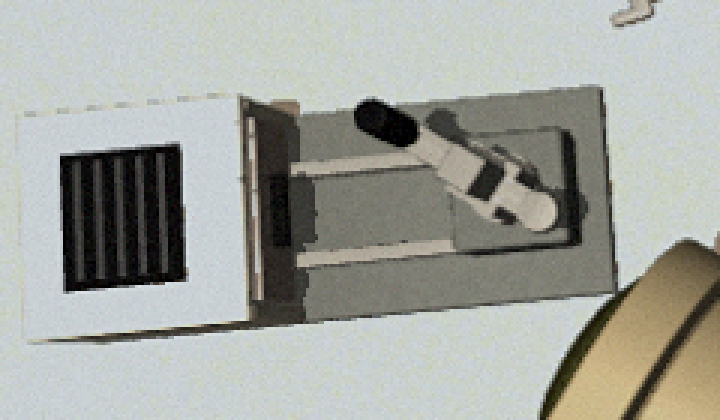

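```bash
python3 - <<'E'
from h import *
from bench import env,monitor,job
t=pickle.load(open("topf.pkl","rb"));s=pickle.load(open("scenef.pkl","rb"))
print("grip top",two(t,(175.7,225.2),s,(482,257.3)))
env.hold(.3); st(monitor); print(job.hand_in())
E
```

```text
grip top (array([0.59181443, 0.11513495, 0.14740348]), np.float64(0.003895032658797517))
t31.41 [ 0.4501 -0.1198  0.2999] F [0.6 1.2 0.4] T [-0.04  0.02  0.  ] gap 1.000
the job is handed in; nothing more can be done
None
```

I fitted the grey larger crank on the dryer's square shaft and wound it clockwise by its knob for about 1.9 turns, until the tray hit its end stop. I then let go, backed the arm away and handed the job in at about 31 s. I got no verdict back.

- **Tray home:** On the first contact with the stop, the guard tripped and the force then fell away. A second, slow push built up steadily to about 20 N at the knob, against about 2–3 N while winding. The last pictures show the front plate against the hood mouth.
- **Crank seated:** The hub came down 36 mm past where it would meet the shaft tip (at 96 mm) and stopped there. In the last picture it rests upright on the shoulder.
- **Height check:** The final two-view height of the block's top came out at 147 mm, against about 151 mm expected. Before I moved the crank, the cameras had read the block about 4 mm low as well. The two camera rays also missed each other by 3.9 mm, so this is only a rough check.

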